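# Clamp the end board back onto a vial case

### The job

The pine vial case lying between the jaws of the one-hand bar clamp has lost its end board, and the board's edges are freshly glued: take the board out of the clear stand, lean it against the open end of the case, foot on the table and a little way out, brass catch facing outwards and edges in line with the case's sides, and let go of it. Then pump the clamp's trigger against its pistol grip, letting it out between squeezes, until the far jaw has pushed the board upright and flush and both jaws press firmly, without crushing the thin case, and finish holding the trigger squeezed like that while the glue takes. Leave the other things on the table where they are.

Things in the scene. Friction and masses are not known exactly. Their poses are not given: they have to be found in the camera images.
- board_center (a point): loose pine end board, 62 mm wide (its x), 9 thick (its y), 60 high (its z), 35 g; this point is its centre, 30 mm above its lower edge. A brass catch, 2 mm proud, near the top edge marks the outer (-y) face. It starts on its lower edge in the slot of the clear stand, 6 mm above the table
- stand: clear acrylic card stand, fixed: base 100 x 70 mm and 6 mm thick with two ribs 44 mm long (x) that rise to 24 mm above the table, a 12 mm slot along its x between them; origin at the centre of its underside. The board's ends stick out 9 mm past the ribs
- case_open (a point): open end of the loose pine vial case (62 mm wide in x, 130 long in y, 60 high, no lid): centre of the opening, in the plane of the wall ends, 30 mm above the table; y points into the case. The board closes it with its inner (+y) face in this plane, centred, lower edge on the table: board_center then lies 4.5 mm out, at -y
- clamp_grip (a point): grip of the loose one-hand bar clamp (1.2 kg, 34 mm thick, lying on its side): point half-way between the trigger's front at rest and the back of the pistol grip, 17 mm above the table. y runs along the bar from the far jaw to the grip, x from the grip to the jaws. Across y here: 63 mm at rest, 37 fully squeezed (trigger front 26 mm nearer). Pumping makes the clamp creep 1 to 3 mm a time
- trigger_angle (a joint): trigger angle, rad: 0 at rest (spring return), 0.30 at its stop. Each full squeeze (6 N while the jaw is free) draws the far jaw about 8.5 mm nearer, two notches; a brake holds it. For both notches let it out fully: trigger finger back to 32 mm to -y of clamp_grip (open to 88 mm or shift the hand). Once the jaws bear it stalls short of 0.28 (squeeze 16 N: jaw pressure 16 N; 22 N: 26 N; 30 N: 46 N)
- jaw_travel (a joint): travel of the bar with the far jaw towards the near jaw, m: 0 (jaws 188 mm apart) to 0.078; starts between 0.004 and 0.016. The jaw opening is 0.188 minus this; the jaws bear on case and board at about 0.049
- far_pad_face (a point): middle of the face of the far jaw's black rubber pad, 38 mm wide (x), 36 high, 19.5 mm above the table, facing +y (axes as the clamp's); the jaw behind it reaches from the bar to 21 mm past this point in x, 34 mm back in y, 32 mm high. The pad gives 1 mm per 40 N
- near_pad_face (a point): the same for the near jaw's pad, facing -y, fixed to the grip's body. The case's closed end starts 1 to 5 mm from it
- trigger: the clamp's black trigger: blade 30 mm long with a 12 mm thick finger swell at its inner end, 28 mm high, on a thin steel strap, on the far-jaw side of the pistol grip; origin at its pivot pin, 46 mm to +x of the bar's line; the swell lies 88 mm from the pin, 42 mm to -x of the bar's line
- board: the end board; origin at the centre of its lower edge
- case: the vial case, about 0.5 kg, 7 mm walls, full of fixed amber vials whose black caps reach 72 mm above the table; origin at the centre of its underside, axes as at the open end. It stands up to about 55 N of jaw pressure
- far_pad: the far jaw's rubber pad; origin at the middle of its face
- near_pad: the near jaw's rubber pad; origin at the middle of its face
- lid_mid (a point): bystander: the case's pine lid, 62 x 139 x 16 mm, lying flat; its centre
- glue_mid (a point): bystander: white glue bottle, 52 mm across, 142 mm high, standing; its middle
- dropper_a_mid (a point): bystander: white dropper bottle, 33 mm across, 106 mm high, standing; its middle
- dropper_b_mid (a point): bystander: another such dropper bottle; its middle
- vial_mid (a point): bystander: amber vial with black cap, 21 mm across, 68 mm high, standing; its middle
- fork_mid (a point): bystander: aluminium tuning fork, about 210 mm long, lying flat; its middle
- cards_mid (a point): bystander: pack of test cards, 105 x 75 x 19 mm, lying flat; its middle
- clamp: the clamp's grip body; axes as at clamp_grip, origin on the table under the bar's line, level with the near pad's face. Pistol grip: 24 mm (y) x 90 mm (x) x 32 mm high, centred at x -55, y +47 mm; clamp_grip at x -42, y +27; jaw pads centred at x +52. The bar with its notches is 19 mm wide, its top 21 mm above the table, and its tail runs out beyond the grip
Things that resemble listed ones, but are neither listed nor needed, are in the scene too. Of the things shaped like the board, the wooden one is meant.

How it is judged:
On the way, in this order (a step that is already met when the one before it is completed fails the run):
1. the board leans against the open end of the case, foot out on the table, catch outwards, let go of (contact force between the fingers and board below 0.3 N and y of case_open in the frame of board_center above 0 m and contact force between board and case above 0.002 N and angle between board_center's own z axis and vertical between 0.05 and 0.65 rad and height (world z) of board_center below 0.036 m and y of board_center in the frame of case_open above -0.04 m and x of board_center in the frame of case_open between -0.012 and 0.012 m and linear speed of board below 0.02 m/s), for 0.3 s.
2. the fingers have squeezed the trigger (value of joint trigger_angle above 0.18 rad and contact force between the fingers and trigger above 1 N).
3. the trigger has been let out for the next bite (value of joint trigger_angle below 0.12 rad).
4. squeezed again and again until the jaws press the board upright and flush on the case (contact force between far_pad and board above 8 N and contact force between near_pad and case above 8 N and angle between board_center's own z axis and vertical below 0.06 rad and y of board_center in the frame of case_open between -0.0075 and -0.002 m), for 0.2 s.
At the end, for the whole second after the job is handed in: Fingers still squeeze the trigger (over 4 N), touching neither board nor case. Far jaw presses the board with 8 to 55 N, near jaw the case over 8 N. Board upright (3.5 deg) on the table, catch outwards, flush on the case within 2.5 mm, in line within 6 mm and 4.5 deg; case level (all of step 4 and x of board_center in the frame of case_open between -0.006 and 0.006 m and angle between the x axis of board_center and the x axis of case_open, either way round below 0.08 rad and y of case_open in the frame of board_center above 0 m and contact force between the fingers and board below 0.3 N and contact force between far_pad and board below 55 N and contact force between the fingers and trigger above 4 N and contact force between the fingers and case below 0.3 N and height (world z) of board_center between 0.026 and 0.034 m and angle between case_open's own z axis and vertical below 0.06 rad); the arm keeps its last pose, push and grip.
It fails at once if the far jaw crushes the case (more than 55 N) (contact force between far_pad and board above 55 N).
It fails at once if the near jaw crushes the case (more than 55 N) (contact force between near_pad and case above 55 N).
It fails at once if another thing on the table is shoved or knocked over (more than 25 mm) (distance of any of lid_mid, glue_mid, dropper_a_mid, dropper_b_mid, vial_mid, fork_mid, cards_mid from where it was at the start of the episode above 0.025 m).
It fails at once if the case is tipped (angle between case_open's own z axis and vertical above 0.3 rad).
It also fails if it takes over 72 s, if anything falls off the work surface, if the arm or the gripper's body presses on something with over 40 N, if the wrist force passes 120 N, or if a joint passes its speed limit or range.

### The arm

A 7-joint arm with a two-finger parallel gripper is mounted at the origin on the work surface. World frame = base frame: x ahead of the robot, y to its left, z up, the work surface at z = 0. Lengths are in m, angles in rad, forces in N, time in s.
With the tool pointing down it reaches from about 0.35 to 0.9 m from the base axis. Payload 8.1 kg.
Tool frame: the origin (TCP) lies midway between the tips of the shut fingers; the grasp point (between the pads) lies 19 mm behind it; z points along the fingers, y is the line along which they close (so a half turn about z gives the same grasp; the last joint's range is limited). The gripper opens to 92 mm and grips with 3 to 60 N. Pads are 19 mm wide; open, the fingers measure 130 mm over their backs; the gripper's body (75 mm by 190 mm) begins 47 mm behind the grasp point.
Start: joints at [-1.257, 0.434, 0.025, 1.573, -0.012, 1.134, -0.075], TCP at [0.253, 0.571, 0.227] pointing down, gripper open.
Joint ranges: [-2.62, 2.62], [-0.44, 2.09], [-1.27, 1.32], [0.08, 2.57], [-1.32, 4.46], [0.12, 2], [-2.74, 2.74]. Speed limits (rad/s): [2.22, 2.22, 3.01, 3.01, 3.14, 3.14, 3.14].

### API

Orientations are given as a rotation vector (axis times angle).
In Python, from cell import arm gives the robot as it stands.
- The arm moves only by the tool move_arm, never from a script. Its argument "motion" is a list of rows, each an object of numbers: "tx", "ty", "tz": the shift along the tool's x, y, z normalised to -1 to 1, where 1 is 1000 mm; "twist": the turn about the tool's z normalised to -1 to 1, where 1 is pi/2 rad. In form: [{"tx": .., "ty": .., "tz": .., "twist": ..}, ...]. A call has 1 to 12 rows; each row shifts and turns the commanded pose from where the row before left it, along the tool's axes as they then stand; what a row does not reach is not made up. A row lasts 1/10 s, in which the tool goes at most 50 mm and 8.59 degrees, less where a joint would pass 70% of its speed; a pose out of reach is approached as far as the arm can. A call with a number of a shift or a turn outside -1 to 1 is refused whole. A call with a gripper value outside its range is refused whole. "gripper" is the gripper's target within -1 to 1 (shut at 1, half-way at 0, fully open at -1), set as the call begins (left out, the last holds). The fingers move at their own pace and stop on an object; "squeeze" is the grip in N (left out, the last holds). Time passes only in rows, so rows that do not move let the fingers close. It gives the time, the measured TCP pose, the force, the opening and the grip force at its end, in the units of the state.
- arm.observe(): the state, without advancing time (a new reading comes with each control period).
- arm.get_image(name): name is "scene" or "side" or "wrist"; returns the picture (384x512x3 uint8, red, green, blue); there is no depth.
- arm.calibration(name): a dict with "K" (3x3 intrinsics, pixels), "k1" (the pictures are not rectified: a ray, as slopes to the right and down, at radius r is drawn at 1 + k1 r^2 times it, then the intrinsics apply), "T" (4x4, takes a point from camera to world coordinates). Camera axes: x right, y down, z forward; pixel columns grow to the right and rows downward; lengths in m; the calibration is good to about 2 mm. A picture is of the moment at which its call begins: read the wrist's pose just before it. calibration takes no time and is no camera call; for the wrist camera it gives the pose at the moment of the call.
- arm.sign_off(): hands the job in; it is judged then, once.
Trained networks look in the newest picture that a camera, given by its name, has taken for a name from the list of things; names that differ only in an ending like _2 or _b are one class to them, and where a whole thing is asked for, a point or a joint stands for the part that bears it (a point fixed in the world has none). Each returns a list of dicts, best first, with "conf" (0 to 1); they miss things now and then, are a little off and sometimes report something else, mostly with a low value. They report only what shows in the picture. A call takes as long as a camera call. They do not tell look-alikes from the thing itself.
- arm.look_for(camera, query): "point" ([column, row] as shares, 0 to 1, of the picture: columns of its width, rows of its height, amid what is visible of it).
- arm.regions_of(camera, query): "region" (384x512 bool, what is visible of it) and "point" ([column, row] as shares, 0 to 1, of the picture: columns of its width, rows of its height, amid what is visible of it).
- arm.place_of(camera, query): "point" ([column, row] as shares, 0 to 1, of the picture: columns of its width, rows of its height: a listed point, or the origin of a listed thing).
The state is a dict: "clock": time; "joints": joint angles; "dq": joint speeds; "joint_efforts": joint torques, N m; "position": TCP position; "ee_rot": TCP orientation; "force": force on the tool from outside, world axes, zero at the start; "ft_torque": the same for the moment, N m; "width": opening from 0.0 (shut) to 1.0 (fully open); "gripper_force": force on a finger pad.
Only numpy, scipy, OpenCV 4.12 (cv2) and the standard library are available. Lean on these libraries where they do the work, as an engineer would, in place of code of your own. Each camera call takes 0.05 s, during which the arm holds its last target. There are 200 camera calls.

## Working session

There is one attempt and no reset: what is moved stays moved. The work goes in short steps, Python scripts to look and compute and a tool call to move; the robot and the scene stay as the last step left them, time stands still between calls to the robot, and variables do not carry over. Pictures are saved under pics/ and viewed, at most 10 in all, crops included, and the job is handed in when it is done.

Besides the shell and the picture viewer there is one more tool, called after "Emit:" as name([rows], argument=value, ...), one row to a line, values as JSON. move_arm: Moves the arm, as the interface text tells. Scaled input: -1 to 1 covers 1000 mm each way for a shift and pi/2 rad each way for a turn. Its arguments: {"type":"object","properties":{"motion":{"type":"array","items":{"type":"object","properties":{"tx":{"type":"number"},"ty":{"type":"number"},"tz":{"type":"number"},"twist":{"type":"number"}}}},"gripper":{"type":"number"},"squeeze":{"type":"number"}},"required":["motion"]}

```bash
mkdir -p pics
cat > h.py <<'E'
import numpy as np, cv2
from cell import arm
def ray(cam,p,C=None):
    C=C or arm.calibration(cam);K=np.array(C["K"]);k=C["k1"];T=np.array(C["T"])
    d=np.array([(p[0]-K[0,2])/K[0,0],(p[1]-K[1,2])/K[1,1]]);u=d.copy()
    for _ in range(20): u=d/(1+k*(u@u))
    return T[:3,3],T[:3,:3]@np.array([u[0],u[1],1])
def onz(cam,p,z,C=None):
    o,d=ray(cam,p,C);return o+d*(z-o[2])/d[2]
def proj(cam,P,C=None):
    C=C or arm.calibration(cam);K=np.array(C["K"]);T=np.array(C["T"])
    c=T[:3,:3].T@(np.array(P)-T[:3,3]);u=c[:2]/c[2];u=u*(1+C["k1"]*(u@u))
    return np.array([K[0,0]*u[0]+K[0,2],K[1,1]*u[1]+K[1,2]])
def px(p): return np.array([p[0]*512,p[1]*384])
def save(cam,n):
    im=arm.get_image(cam);cv2.imwrite(f"pics/{n}.png",im[:,:,::-1]);return im
E
python3 - <<'E'
from h import *
a=save("scene","s0");b=save("side","d0")
cv2.imwrite("pics/both.png",cv2.resize(np.vstack([a,b])[:,:,::-1],(800,1200))[:1200])
cv2.imwrite("pics/s0b.png",cv2.resize(a[:,:,::-1],(800,600)));cv2.imwrite("pics/d0b.png",cv2.resize(b[:,:,::-1],(800,600)))
Z=dict(board_center=.036,stand=0,case_open=.03,clamp_grip=.017,far_pad_face=.0195,near_pad_face=.0195,clamp=0,board=.006,case=0,trigger=.017,lid_mid=.008,glue_mid=.071,cards_mid=.0095,fork_mid=.005,vial_mid=.034,dropper_a_mid=.053)
for cam in("scene","side"):
  T=np.array(arm.calibration(cam)["T"]);print(cam,T[:3,3].round(3),T[:3,2].round(2))
  for q,z in Z.items():
    for r in arm.place_of(cam,q)[:3]:
        p=px(r["point"]);print(q,round(r["conf"],2),p.round(),onz(cam,p,z).round(3))
E
```

```text
scene [1.434 0.207 1.038] [-0.66 -0.15 -0.73]
board_center 0.73 [112. 169.] [ 0.519 -0.441  0.036]
board_center 0.57 [184. 184.] [ 0.532 -0.214  0.036]
board_center 0.56 [143. 178.] [ 0.534 -0.338  0.036]
stand 0.92 [147. 190.] [ 0.545 -0.327  0.   ]
case_open 0.55 [248. 218.] [ 0.61  -0.011  0.03 ]
case_open 0.27 [227. 221.] [ 0.631 -0.064  0.03 ]
clamp_grip 0.98 [303. 192.] [0.474 0.117 0.017]
clamp_grip 0.31 [144. 180.] [ 0.524 -0.343  0.017]
clamp_grip 0.21 [304. 259.] [0.701 0.155 0.017]
far_pad_face 0.41 [227. 222.] [ 0.626 -0.063  0.02 ]
near_pad_face 0.38 [293. 221.] [0.586 0.106 0.02 ]
clamp 0.8 [290. 213.] [0.541 0.093 0.   ]
clamp 0.49 [226. 220.] [ 0.605 -0.075  0.   ]
board 0.83 [144. 194.] [ 0.568 -0.328  0.006]
board 0.74 [116. 172.] [ 0.5   -0.445  0.006]
board 0.59 [185. 189.] [ 0.524 -0.218  0.006]
case 0.69 [268. 221.] [0.584 0.04  0.   ]
trigger 0.16 [302. 194.] [0.48  0.114 0.017]
lid_mid 0.56 [391. 206.] [0.464 0.363 0.008]
glue_mid 0.92 [177. 140.] [ 0.391 -0.281  0.071]
cards_mid 0.71 [347. 169.] [0.346 0.228 0.01 ]
fork_mid 0.93 [389. 255.] [0.632 0.366 0.005
[... 505 characters left out ...]
2 ]
near_pad_face 0.31 [240. 180.] [0.563 0.099 0.02 ]
clamp 0.68 [231. 183.] [0.536 0.118 0.   ]
board 0.76 [298. 259.] [ 0.543 -0.321  0.006]
board 0.57 [312. 292.] [ 0.509 -0.448  0.006]
board 0.49 [276. 204.] [ 0.617 -0.066  0.006]
case 0.64 [256. 188.] [0.605 0.053 0.   ]
trigger 0.66 [241. 179.] [0.568 0.103 0.017]
lid_mid 0.7 [183. 154.] [0.451 0.365 0.008]
glue_mid 0.97 [244. 254.] [ 0.381 -0.285  0.071]
cards_mid 0.74 [172. 178.] [0.355 0.228 0.01 ]
cards_mid 0.19 [266. 191.] [0.62 0.01 0.01]
fork_mid 0.77 [226. 144.] [0.629 0.357 0.005]
vial_mid 0.53 [219. 185.] [0.477 0.088 0.034]
vial_mid 0.5 [320. 201.] [ 0.738 -0.147  0.034]
dropper_a_mid 0.74 [224. 220.] [ 0.401 -0.112  0.053]
```

View pics/s0b.png

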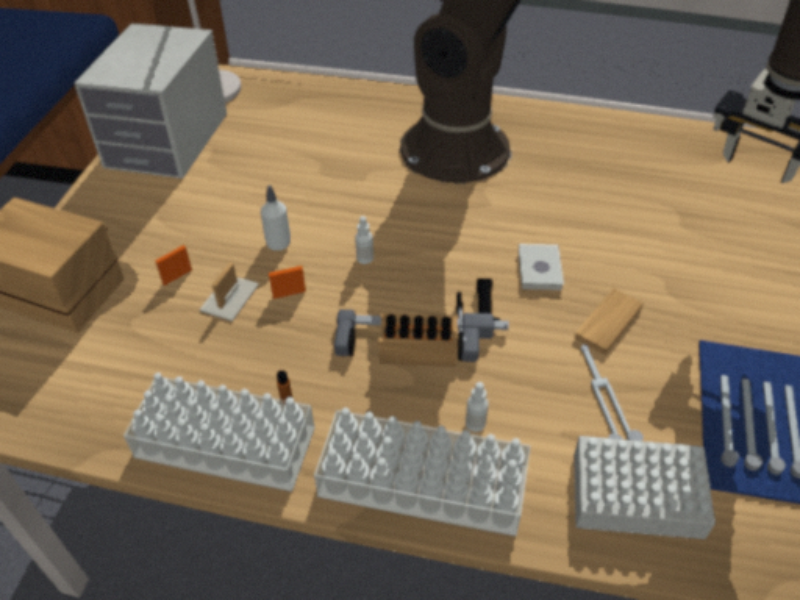

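View pics/d0b.png

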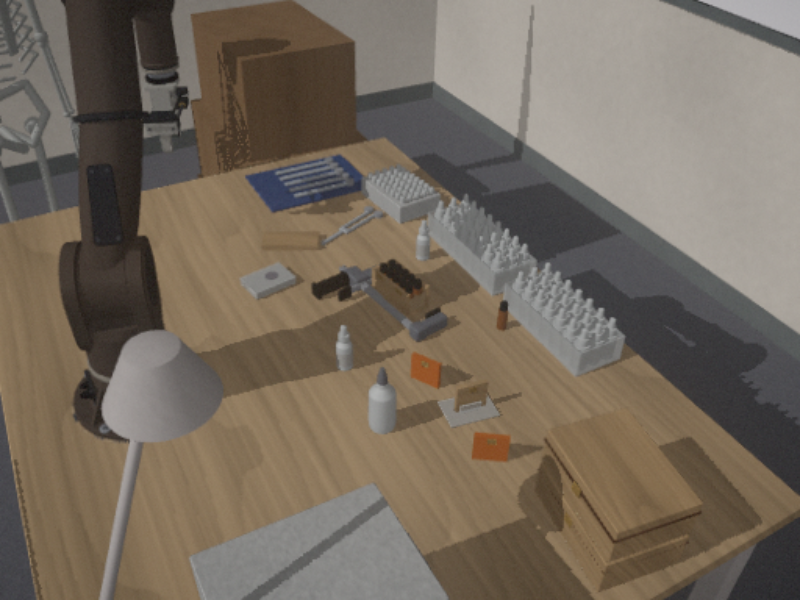

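The wooden board is at scene px (144,180), in the clear stand. The orange plates at (112,169) and (184,182) are look-alikes because they are orange and have no stand. I'll move above it and confirm up close.

Run:
```python
from h import *
from scipy.spatial.transform import Rotation as R
s=arm.observe();print(s["clock"],s["position"],s["ee_rot"],s["force"])
M=R.from_rotvec(s["ee_rot"]).as_matrix();print(M.round(3))
T=np.array(arm.calibration("wrist")["T"]);print((M.T@(T[:3,3]-s["position"])).round(3),(M.T@T[:3,:3]).round(2),arm.calibration("wrist")["K"])
print(M.T@(np.array([.50,-.25,.25])-s["position"]))
```

```text
1.7 [0.25305627 0.57149592 0.2267416 ] [6.50130034e-01 3.07357771e+00 7.26000795e-05] [-0.38873892 -1.24960581 -0.9118404 ]
[[-0.914  0.405  0.   ]
 [ 0.405  0.914  0.   ]
 [ 0.     0.    -1.   ]]
[ 0.068 -0.001 -0.157] [[-0.   -0.97 -0.26]
 [ 1.   -0.    0.  ]
 [-0.   -0.26  0.97]] [[297.14302029   0.         251.4146077 ]
 [  0.         297.14302029 191.93286014]
 [  0.           0.           1.        ]]
[-0.55843886 -0.65113849 -0.02328955]
```

Emit:
move_arm([
  {"tx": -0.0314,"ty": -0.0354},
  {"tx": -0.0314,"ty": -0.0354},
  {"tx": -0.0314,"ty": -0.0354},
  {"tx": -0.0314,"ty": -0.0354},
  {"tx": -0.0314,"ty": -0.0354},
  {"tx": -0.0314,"ty": -0.0354},
  {"tx": -0.0314,"ty": -0.0354},
  {"tx": -0.0314,"ty": -0.0354},
  {"tx": -0.0314,"ty": -0.0354},
  {"tx": -0.0314,"ty": -0.0354},
])

```text
invalid input
```

Emit:
move_arm([
  {"tx": -0.0314,"ty": -0.0354},
  {"tx": -0.0314,"ty": -0.0354},
  {"tx": -0.0314,"ty": -0.0354},
  {"tx": -0.0314,"ty": -0.0354},
  {"tx": -0.0314,"ty": -0.0354},
  {"tx": -0.0314,"ty": -0.0354},
  {"tx": -0.0314,"ty": -0.0354},
  {"tx": -0.0314,"ty": -0.0354},
  {"tx": -0.0314,"ty": -0.0354},
  {"tx": -0.0314,"ty": -0.0354},
])

```text
invalid input
```

Run:
```python
from h import *
s=arm.observe();print(s["clock"],s["position"],s["ee_rot"],s["joints"])
im=save("wrist","w1")
for q,z in dict(board_center=.036,stand=0,board=.006).items():
    for r in arm.place_of("wrist",q)[:3]:
        p=px(r["point"]);print(q,round(r["conf"],2),p.round(),onz("wrist",p,z).round(3))
cv2.imwrite("pics/w1b.png",cv2.resize(im[:,:,::-1],(800,600)))
```

```text
1.7 [0.25305627 0.57149592 0.2267416 ] [6.50130034e-01 3.07357771e+00 7.26000795e-05] [-1.25657479  0.43450007  0.0249836   1.57320001 -0.01160275  1.13399058
 -0.07510666]
```

View pics/w1b.png

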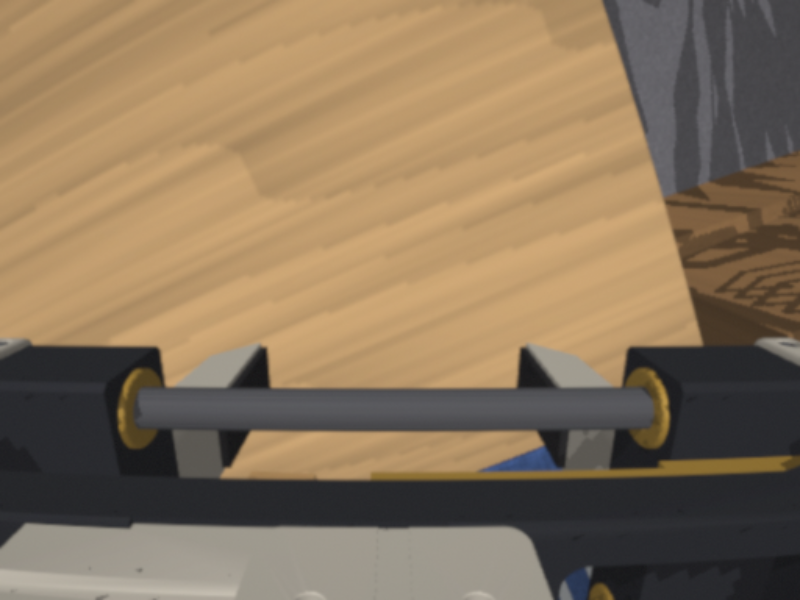

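The gripper hides the lower half of the wrist view, so the object has to sit to tool +x of the TCP. I'll resend the move with complete rows.

Emit:
move_arm([
  {"tx": -0.0335,"ty": -0.0352,"tz": 0,"twist": 0},
  {"tx": -0.0335,"ty": -0.0352,"tz": 0,"twist": 0},
  {"tx": -0.0335,"ty": -0.0352,"tz": 0,"twist": 0},
  {"tx": -0.0335,"ty": -0.0352,"tz": 0,"twist": 0},
  {"tx": -0.0335,"ty": -0.0352,"tz": 0,"twist": 0},
  {"tx": -0.0335,"ty": -0.0352,"tz": 0,"twist": 0},
  {"tx": -0.0335,"ty": -0.0352,"tz": 0,"twist": 0},
  {"tx": -0.0335,"ty": -0.0352,"tz": 0,"twist": 0},
  {"tx": -0.0335,"ty": -0.0352,"tz": 0,"twist": 0},
  {"tx": -0.0335,"ty": -0.0352,"tz": 0,"twist": 0},
])

```text
clock: 2.9
position: [0.4172, 0.1121, 0.2271]
ee_rot: [0.65, 3.073, 0.001]
force: [0.3, 1.1, -0.2]
width: 0.999
gripper_force: 0.0
```

Emit:
move_arm([
  {"tx": -0.0322,"ty": -0.0322,"tz": 0,"twist": 0},
  {"tx": -0.0322,"ty": -0.0322,"tz": 0,"twist": 0},
  {"tx": -0.0322,"ty": -0.0322,"tz": 0,"twist": 0},
  {"tx": -0.0322,"ty": -0.0322,"tz": 0,"twist": 0},
  {"tx": -0.0322,"ty": -0.0322,"tz": 0,"twist": 0},
  {"tx": -0.0322,"ty": -0.0322,"tz": 0,"twist": 0},
  {"tx": -0.0322,"ty": -0.0322,"tz": 0,"twist": 0},
  {"tx": -0.0322,"ty": -0.0322,"tz": 0,"twist": 0},
  {"tx": -0.0322,"ty": -0.0322,"tz": 0,"twist": 0},
  {"tx": -0.0322,"ty": -0.0322,"tz": 0,"twist": 0},
  {"tx": -0.0322,"ty": -0.0322,"tz": 0,"twist": 0},
])

```text
clock: 4.0
position: [0.5979, -0.3548, 0.2266]
ee_rot: [0.649, 3.074, 0.001]
force: [1.7, 0.2, 0.4]
width: 1.0
gripper_force: 0.0
```

Run:
```python
from h import *
s=arm.observe();print(s["clock"],s["position"],s["ee_rot"],s["joints"])
im=save("wrist","w2")
for q,z in dict(board_center=.036,stand=0,board=.006).items():
    for r in arm.place_of("wrist",q)[:3]:
        p=px(r["point"]);print(q,round(r["conf"],2),p.round(),onz("wrist",p,z).round(3))
cv2.imwrite("pics/w2b.png",cv2.resize(im[:,:,::-1],(800,600)))
```

```text
4.0 [ 0.59790154 -0.35483881  0.22661878] [6.49131400e-01 3.07362696e+00 5.39352046e-04] [ 0.16944014  0.58017527  0.48766461  1.40618035 -0.27711803  1.22318075
  1.83807265]
board_center 0.92 [150. 140.] [ 0.513 -0.453  0.036]
board_center 0.87 [326.  53.] [ 0.509 -0.233  0.036]
board_center 0.77 [254. 126.] [ 0.548 -0.337  0.036]
stand 0.9 [256. 121.] [ 0.545 -0.329  0.   ]
board 0.9 [157. 138.] [ 0.513 -0.447  0.006]
board 0.6 [322.  60.] [ 0.511 -0.225  0.006]
board 0.55 [511.  64.] [ 0.607 -0.003  0.006]
```

View pics/w2b.png

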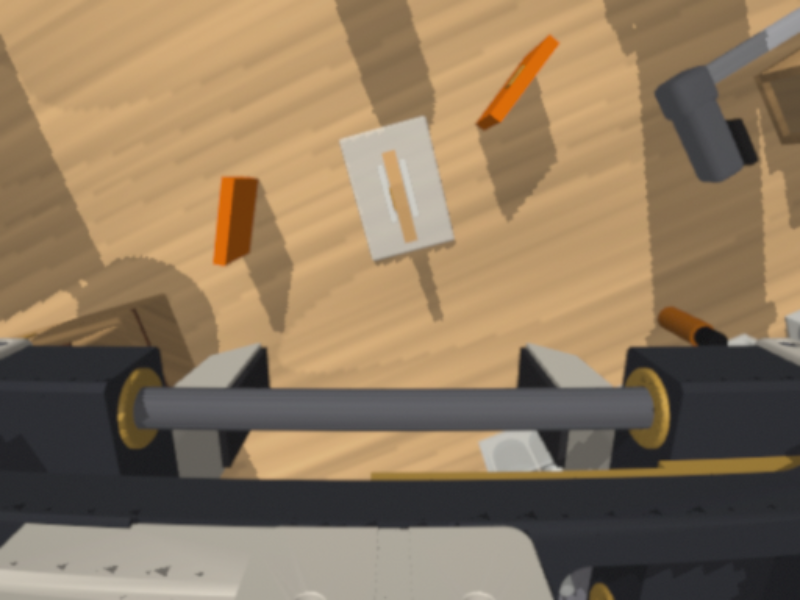

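Wrist view: the wooden board stands in the clear stand, with its top edge from (390,152) to (411,240) at 800 px. The orange plates are at (237,220) and (518,82). Next is a crop to confirm the board and find its catch side.

Run:
```python
from h import *
a=cv2.imread("pics/w2.png")[70:175,205:305];b=cv2.imread("pics/d0.png")[230:280,270:330];c=cv2.imread("pics/s0.png")[160:210,120:170]
cv2.imwrite("pics/crop.png",np.hstack([cv2.resize(x,(w,420),interpolation=cv2.INTER_CUBIC) for x,w in((a,380),(b,300),(c,120))]))
for e in ((390,152),(411,240),(383,153),(397,150),(403,242),(417,239)):
    print(onz("wrist",np.array(e)*.64,.066).round(4))
# orientation from mask of bright wood vs stand: print stand corners z=.006
for e in ((341,140),(426,117),(454,240),(374,262)): print(onz("wrist",np.array(e)*.64,.006).round(4))
```

```text
[ 0.5191 -0.3224  0.066 ]
[ 0.5778 -0.3329  0.066 ]
[ 0.5178 -0.3268  0.066 ]
[ 0.5198 -0.3177  0.066 ]
[ 0.5768 -0.3384  0.066 ]
[ 0.5788 -0.3289  0.066 ]
[ 0.4925 -0.3525  0.006 ]
[ 0.5037 -0.2856  0.006 ]
[ 0.6002 -0.302   0.006 ]
[ 0.5903 -0.369   0.006 ]
```

View pics/crop.png

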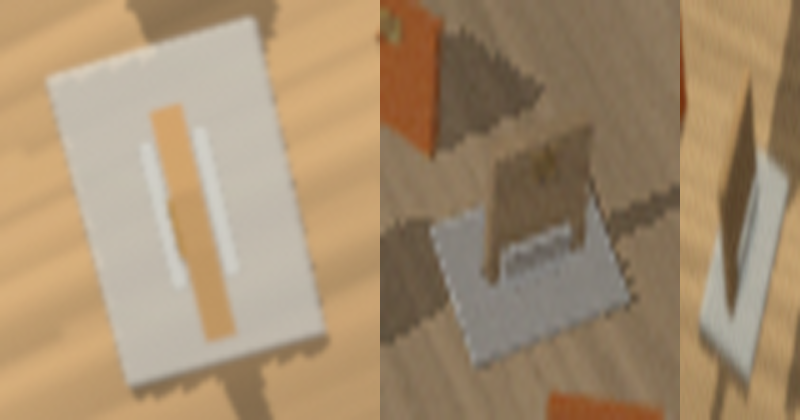

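The wooden one is confirmed: it sits in the clear slot. Its catch is on the −y side, where it needs to be, and its yaw is about −10°. I'll grip it by its two ends, high up.

Emit:
move_arm([
  {"tx": 0.028,"ty": 0.0024,"tz": 0,"twist": 0},
  {"tx": 0.0287,"ty": 0.0023,"tz": 0,"twist": 0},
  {"tx": 0,"ty": 0,"tz": 0.01,"twist": 0.0938},
  {"tx": 0,"ty": 0,"tz": 0.01,"twist": 0.0938},
  {"tx": 0,"ty": 0,"tz": 0.01,"twist": 0.0938},
  {"tx": 0,"ty": 0,"tz": 0.01,"twist": 0.0938},
  {"tx": 0,"ty": 0,"tz": 0.01,"twist": 0.0938},
  {"tx": 0,"ty": 0,"tz": 0.01,"twist": 0.0938},
  {"tx": 0,"ty": 0,"tz": 0.01,"twist": 0.0938},
  {"tx": 0,"ty": 0,"tz": 0.01,"twist": 0.0938},
  {"tx": 0,"ty": 0,"tz": 0.01,"twist": 0.0938},
])

```text
clock: 5.3
position: [0.5478, -0.3237, 0.1366]
ee_rot: [-2.408, -2.017, -0.003]
force: [0.7, 0.8, -0.4]
width: 0.999
gripper_force: 0.0
```

Run:
```python
from h import *
from scipy.spatial.transform import Rotation as R
s=arm.observe();print(s["clock"],s["position"],s["joints"].round(2));M=R.from_rotvec(s["ee_rot"]).as_matrix();print(M.round(3))
print(M.T@(np.array([.548,-.3275,.033])-s["position"]))
```

```text
5.3 [ 0.54781356 -0.32370862  0.13661047] [-0.05  0.64  0.8   1.69 -0.52  1.03  0.75]
[[ 0.175  0.985  0.001]
 [ 0.985 -0.175  0.002]
 [ 0.002  0.001 -1.   ]]
[-0.00388738  0.00078195  0.10360413]
```

Emit:
move_arm([
  {"tx": -0.004,"ty": 0.001,"tz": 0.02,"twist": 0},
  {"tx": 0,"ty": 0,"tz": 0.03,"twist": 0},
  {"tx": 0,"ty": 0,"tz": 0.03,"twist": 0},
  {"tx": 0,"ty": 0,"tz": 0.0236,"twist": 0},
  {"tx": 0,"ty": 0,"tz": 0,"twist": 0},
])

```text
clock: 5.8
position: [0.5463, -0.3266, 0.0304]
ee_rot: [-2.398, -2.021, 0.001]
force: [-0.8, 0.3, 0.2]
width: 1.0
gripper_force: 0.0
```

Emit:
move_arm([
  {"tx": 0,"ty": 0,"tz": 0,"twist": 0},
  {"tx": 0,"ty": 0,"tz": 0,"twist": 0},
  {"tx": 0,"ty": 0,"tz": 0,"twist": 0},
  {"tx": 0,"ty": 0,"tz": 0,"twist": 0},
  {"tx": 0,"ty": 0,"tz": 0,"twist": 0},
  {"tx": 0,"ty": 0,"tz": 0,"twist": 0},
], gripper=1, squeeze=10)

```text
clock: 6.4
position: [0.5481, -0.3304, 0.034]
ee_rot: [2.403, 2.022, 0.001]
force: [-0.1, 0.8, 7.2]
width: 0.674
gripper_force: 10.0
```

Emit:
move_arm([
  {"tx": 0,"ty": 0,"tz": -0.02,"twist": 0},
  {"tx": 0,"ty": 0,"tz": -0.04,"twist": 0},
  {"tx": 0,"ty": 0,"tz": -0.045,"twist": 0},
  {"tx": 0,"ty": 0,"tz": -0.045,"twist": 0},
  {"tx": 0.04,"ty": 0.0033,"tz": -0.01,"twist": 0},
  {"tx": 0.04,"ty": 0.0033,"tz": -0.01,"twist": 0},
  {"tx": 0.04,"ty": 0.0033,"tz": 0,"twist": 0},
  {"tx": 0.04,"ty": 0.0033,"tz": 0,"twist": 0},
  {"tx": 0.04,"ty": 0.0033,"tz": 0,"twist": 0},
  {"tx": 0.038,"ty": 0.0033,"tz": 0,"twist": 0},
  {"tx": 0,"ty": 0,"tz": 0,"twist": -0.055},
  {"tx": 0,"ty": 0,"tz": 0,"twist": -0.055},
])

```text
clock: 7.6
position: [0.6082, -0.0969, 0.2029]
ee_rot: [-2.213, -2.229, 0.0]
force: [-0.1, -0.3, 0.2]
width: 0.674
gripper_force: 10.0
```

Run:
```python
from h import *
from scipy.spatial.transform import Rotation as R
s=arm.observe();print(s["clock"],s["position"],s["width"],s["force"]);M=R.from_rotvec(s["ee_rot"]).as_matrix();print(M.round(3))
im=save("wrist","w3")
for q,z in dict(board_center=.2,case_open=.03,case=0,clamp_grip=.017,far_pad_face=.0195,near_pad_face=.0195,clamp=0,trigger=.017).items():
    for r in arm.place_of("wrist",q)[:2]:
        p=px(r["point"]);print(q,round(r["conf"],2),p.round(),onz("wrist",p,z).round(3))
cv2.imwrite("pics/w3b.png",cv2.resize(im[:,:,::-1],(800,600)))
import pickle;pickle.dump(arm.calibration("wrist"),open("c3.pkl","wb"))
```

```text
7.6 [ 0.60820663 -0.09691304  0.20286423] 0.6738395835904043 [-0.11543073 -0.26667651  0.2212306 ]
[[-0.007  1.    -0.001]
 [ 1.     0.007  0.   ]
 [ 0.    -0.001 -1.   ]]
board_center 0.8 [248. 235.] [ 0.606 -0.099  0.2  ]
case_open 0.78 [249. 110.] [ 0.606 -0.027  0.03 ]
case 0.66 [240.  55.] [0.596 0.033 0.   ]
clamp_grip 0.53 [ 56. 187.] [ 0.369 -0.115  0.017]
far_pad_face 0.81 [257. 155.] [ 0.615 -0.078  0.02 ]
near_pad_face 0.33 [252. 107.] [ 0.61  -0.025  0.02 ]
clamp 0.55 [252. 219.] [ 0.609 -0.162  0.   ]
clamp 0.37 [259. 151.] [ 0.617 -0.076  0.   ]
```

View pics/w3b.png

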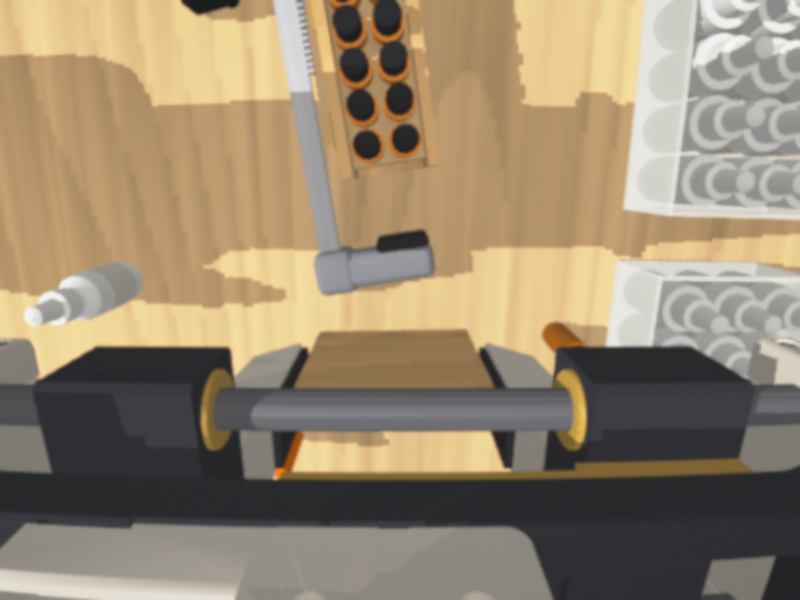

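Wrist view: case opening top corners are near (347,178) and (437,163). The far pad face is around (380,236)–(427,232), and the bar is on the left. The case is yawed by a few degrees.

Run:
```python
from h import *
for n,e,z in (("caseL",(347,179),.06),("caseR",(437,164),.06),("caseR2",(404,2),.06),("caseLfar",(308,2),.06),("padL",(377,236),.037),("padR",(427,231),.037),("jawR",(434,275),.032),("jawL",(318,293),.032),("barA",(280,2),.021),("barB",(326,240),.021),("barA2",(298,2),.021),("barB2",(341,240),.021)):
    print(n,onz("wrist",np.array(e)*.64,z).round(4))
im=cv2.imread("pics/w3.png")[60:200,170:310];cv2.imwrite("pics/crop3.png",cv2.resize(im,(600,600),interpolation=cv2.INTER_CUBIC))
```

```text
caseL [ 0.5798 -0.0323  0.06  ]
caseR [ 0.6361 -0.0233  0.06  ]
caseR2 [0.6152 0.0693 0.06  ]
caseLfar [0.559  0.0697 0.06  ]
padL [ 0.5975 -0.0711  0.037 ]
padR [ 0.6322 -0.0676  0.037 ]
jawR [ 0.6382 -0.0998  0.032 ]
jawL [ 0.554  -0.1131  0.032 ]
barA [0.5339 0.0831 0.021 ]
barB [ 0.5596 -0.0759  0.021 ]
barA2 [0.5459 0.0829 0.021 ]
barB2 [ 0.5706 -0.0759  0.021 ]
```

View pics/crop3.png

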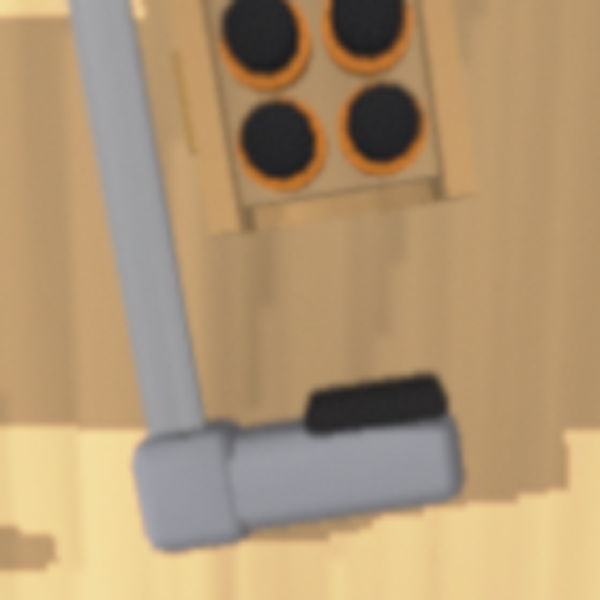

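Run:
```python
from h import *
f=lambda e:np.array(e)/4.2857+[170,60]
P={}
for n,e,z in (("L",(210,237),.06),("R",(476,192),.06),("Lf",(172,0),.06),("Rf",(445,0),.06),("pL",(310,390),.037),("pR",(440,375),.037),("bL",(70,0),.021),("bL2",(150,435),.021),("bR",(130,0),.021),("bR2",(204,425),.021),("jR",(462,455),.032)):
    P[n]=onz("wrist",f(e),z);print(n,P[n].round(4))
ang=lambda a,b:np.degrees(np.arctan2(*(P[b]-P[a])[[1,0]]))
print(ang("L","R"),ang("L","Lf")-90,ang("R","Rf")-90,np.hypot(*(P["R"]-P["L"])[:2]),"pad",ang("pL","pR"),"bar",ang("bL2","bL")-90,ang("bR2","bR")-90)
print("mid",(P["L"]+P["R"])/2,(P["pL"]+P["pR"])/2)
```

```text
L [ 0.5767 -0.033   0.06  ]
R [ 0.6374 -0.0231  0.06  ]
Lf [0.5696 0.0182 0.06  ]
Rf [0.6298 0.0181 0.06  ]
pL [ 0.5987 -0.071   0.037 ]
pR [ 0.6316 -0.0673  0.037 ]
bL [0.539  0.0249 0.021 ]
bL2 [ 0.5551 -0.085   0.021 ]
bR [0.554  0.0247 0.021 ]
bR2 [ 0.5697 -0.0823  0.021 ]
jR [ 0.638  -0.0886  0.032 ]
9.290087591213402 7.963783490002214 10.545723746955062 0.06152593949143472 pad 6.545024447519222 bar 8.354357771815373 8.343471118814705
mid [ 0.60708662 -0.02807985  0.06      ] [ 0.61512041 -0.06916252  0.037     ]
```

Run:
```python
from h import *
from scipy.spatial.transform import Rotation as R
s=arm.observe();M=R.from_rotvec(s["ee_rot"]).as_matrix();p=s["position"]
for e in ((317,331),(468,331)):
    print([(z,onz("wrist",np.array(e)*.64,z).round(4)) for z in (.17,.175,.18)])
# twist to yaw 8.7 : tool y angle now
a=np.degrees(np.arctan2(M[1,1],M[0,1]));print(a,"twist",-(8.7-a)/90)
c,sn=np.cos(np.radians(8.7)),np.sin(np.radians(8.7))
X=np.array([-sn,c]);Y=np.array([c,sn])
d=np.array([.6101,-.0483])-p[:2];print("tx ty",X@d,Y@d)
```

```text
[(0.17, array([ 0.5756, -0.0955,  0.17  ])), (0.175, array([ 0.5765, -0.0938,  0.175 ])), (0.18, array([ 0.5774, -0.0921,  0.18  ]))]
[(0.17, array([ 0.6408, -0.0956,  0.17  ])), (0.175, array([ 0.64  , -0.0939,  0.175 ])), (0.18, array([ 0.6391, -0.0922,  0.18  ]))]
-0.04124018275938346 twist -0.09712489091954869
tx ty 0.050060414267781364 0.009961885397547806
```

Emit:
move_arm([
  {"tx": 0,"ty": 0,"tz": 0,"twist": -0.0485},
  {"tx": 0,"ty": 0,"tz": 0,"twist": -0.0486},
  {"tx": 0.025,"ty": 0.005,"tz": 0.02,"twist": 0},
  {"tx": 0.025,"ty": 0.005,"tz": 0.03,"twist": 0},
  {"tx": 0,"ty": 0,"tz": 0.04,"twist": 0},
  {"tx": 0,"ty": 0,"tz": 0.03,"twist": 0},
  {"tx": 0,"ty": 0,"tz": 0.02,"twist": 0},
  {"tx": 0,"ty": 0,"tz": 0.01,"twist": 0},
  {"tx": 0,"ty": 0,"tz": 0,"twist": 0},
  {"tx": 0,"ty": 0,"tz": 0,"twist": 0},
])

```text
clock: 9.05
position: [0.6108, -0.0485, 0.054]
ee_rot: [2.045, 2.384, 0.001]
force: [0.2, -0.5, -0.2]
width: 0.671
gripper_force: 10.0
```

Run:
```python
from h import *
from scipy.spatial.transform import Rotation as R
s=arm.observe();M=R.from_rotvec(s["ee_rot"]).as_matrix();p=s["position"];print(s["clock"],p,s["force"])
print(np.degrees(np.arctan2(M[1,1],M[0,1])))
d=np.array([.6101,-.0483,.03])-p;print(M.T@d)
```

```text
9.05 [ 0.61079269 -0.04851243  0.05398772] [ 0.21609464 -0.50028772 -0.22973593]
8.742936834413973
[ 0.00032388 -0.00067774  0.0239869 ]
```

Emit:
move_arm([
  {"tx": 0,"ty": 0,"tz": 0.012,"twist": 0},
  {"tx": 0,"ty": 0,"tz": 0.011,"twist": 0},
  {"tx": 0,"ty": 0,"tz": 0,"twist": 0},
  {"tx": 0,"ty": 0,"tz": 0,"twist": 0},
])

```text
clock: 9.45
position: [0.6099, -0.0481, 0.0298]
ee_rot: [-2.045, -2.384, 0.001]
force: [-1.0, 0.2, 0.1]
width: 0.678
gripper_force: 10.0
```

Emit:
move_arm([
  {"tx": 0,"ty": 0,"tz": 0.002,"twist": 0},
  {"tx": 0,"ty": 0,"tz": 0.001,"twist": 0},
  {"tx": 0,"ty": 0,"tz": 0,"twist": 0},
  {"tx": 0,"ty": 0,"tz": 0,"twist": 0},
])

```text
clock: 9.85
position: [0.6105, -0.0483, 0.0279]
ee_rot: [2.045, 2.384, 0.001]
force: [-1.3, 0.2, 5.9]
width: 0.671
gripper_force: 10.0
```

Emit:
move_arm([
  {"tx": 0,"ty": 0,"tz": 0,"twist": 0},
  {"tx": 0,"ty": 0,"tz": 0,"twist": 0},
  {"tx": 0,"ty": 0,"tz": 0,"twist": 0},
  {"tx": 0,"ty": 0,"tz": 0,"twist": 0},
  {"tx": 0,"ty": 0,"tz": -0.01,"twist": 0},
  {"tx": 0,"ty": 0,"tz": -0.03,"twist": 0},
  {"tx": 0,"ty": 0,"tz": -0.04,"twist": 0},
  {"tx": 0,"ty": 0,"tz": -0.03,"twist": 0},
], gripper=-0.65)

```text
clock: 10.65
position: [0.6105, -0.0486, 0.1398]
ee_rot: [2.045, 2.383, 0.001]
force: [0.3, 0.3, 0.1]
width: 0.824
gripper_force: 0.0
```

Run:
```python
from h import *
from scipy.spatial.transform import Rotation as R
s=arm.observe();print(s["clock"],s["position"],s["force"])
im=np.vstack([cv2.resize(save(c,c+"4")[r0:r1,c0:c1],(560,280),interpolation=cv2.INTER_CUBIC) for c,r0,r1,c0,c1 in (("side",165,225,210,330),("wrist",120,270,106,406))])
cv2.imwrite("pics/v4.png",im[:,:,::-1])
```

```text
10.65 [ 0.61052125 -0.0486145   0.13979806] [0.32325766 0.34622858 0.12684108]
```

View pics/v4.png

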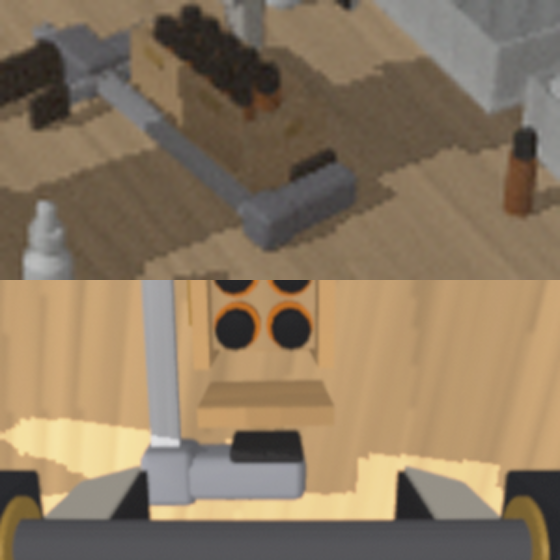

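The side and wrist views show the board standing upright about 16 mm out from the case and centred on it to within about 1 mm. Now I'll tip it over with the shut fingers, from above the jaw.

Emit:
move_arm([
  {"tx": -0.022,"ty": -0.001,"tz": 0,"twist": 0},
  {"tx": 0,"ty": 0,"tz": 0,"twist": 0},
  {"tx": 0,"ty": 0,"tz": 0,"twist": 0},
  {"tx": 0,"ty": 0,"tz": 0,"twist": 0},
  {"tx": 0,"ty": 0,"tz": 0,"twist": 0},
  {"tx": 0,"ty": 0,"tz": 0,"twist": 0},
  {"tx": 0,"ty": 0,"tz": 0.03,"twist": 0},
  {"tx": 0,"ty": 0,"tz": 0.03,"twist": 0},
  {"tx": 0,"ty": 0,"tz": 0.02,"twist": 0},
  {"tx": 0,"ty": 0,"tz": 0.013,"twist": 0},
  {"tx": 0,"ty": 0,"tz": 0,"twist": 0},
], gripper=1)

```text
clock: 11.85
position: [0.6116, -0.0696, 0.0426]
ee_rot: [-2.043, -2.384, 0.003]
force: [0.4, -1.0, 0.0]
width: 0.005
gripper_force: 0.0
```

Emit:
move_arm([
  {"tx": 0.004,"ty": 0,"tz": 0,"twist": 0},
  {"tx": 0.002,"ty": 0,"tz": 0,"twist": 0},
  {"tx": 0.002,"ty": 0,"tz": 0,"twist": 0},
  {"tx": 0.002,"ty": 0,"tz": 0,"twist": 0},
  {"tx": 0.002,"ty": 0,"tz": 0,"twist": 0},
  {"tx": 0.002,"ty": 0,"tz": 0,"twist": 0},
  {"tx": 0.002,"ty": 0,"tz": 0,"twist": 0},
  {"tx": 0.002,"ty": 0,"tz": 0,"twist": 0},
  {"tx": 0.002,"ty": 0,"tz": 0,"twist": 0},
  {"tx": 0,"ty": 0,"tz": 0,"twist": 0},
  {"tx": 0,"ty": 0,"tz": 0,"twist": 0},
])

```text
clock: 12.95
position: [0.6095, -0.0502, 0.0441]
ee_rot: [2.045, 2.385, -0.0]
force: [0.2, -0.3, -0.6]
width: 0.002
gripper_force: 0.0
```

Emit:
move_arm([
  {"tx": -0.01,"ty": 0,"tz": 0,"twist": 0},
  {"tx": -0.01,"ty": 0,"tz": 0,"twist": 0},
  {"tx": 0,"ty": 0,"tz": -0.03,"twist": 0},
  {"tx": 0,"ty": 0,"tz": -0.045,"twist": 0},
  {"tx": 0,"ty": 0,"tz": -0.045,"twist": 0},
], gripper=-1)

```text
clock: 13.45
position: [0.6119, -0.0718, 0.1652]
ee_rot: [-2.047, -2.383, 0.003]
force: [1.0, 0.3, -1.0]
width: 0.392
gripper_force: 0.0
```

Run:
```python
from h import *
s=arm.observe();print(s["clock"],s["position"],s["force"])
im=np.vstack([cv2.resize(save(c,c+"5")[r0:r1,c0:c1],(560,280),interpolation=cv2.INTER_CUBIC) for c,r0,r1,c0,c1 in (("side",165,225,210,330),("wrist",60,200,116,396))])
cv2.imwrite("pics/v5.png",im[:,:,::-1])
```

```text
13.45 [ 0.61190896 -0.07175345  0.16519767] [ 1.00745323  0.27012758 -1.02349976]
```

View pics/v5.png

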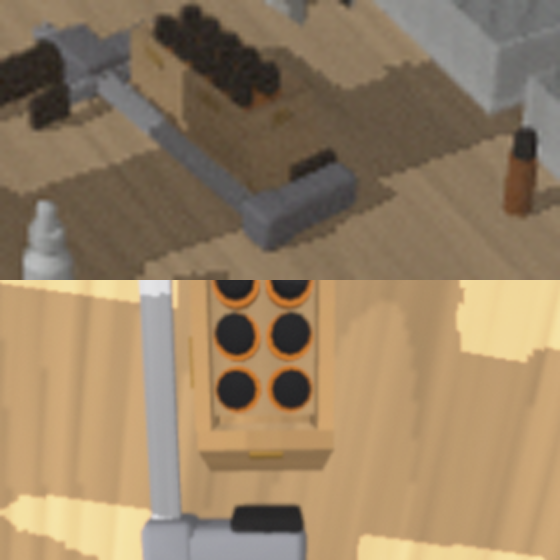

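The board leans on the case with its catch facing outwards, and it is in line. Now to the clamp grip.

Emit:
move_arm([
  {"tx": 0.041,"ty": -0.0059,"tz": -0.007,"twist": 0},
  {"tx": 0.041,"ty": -0.0059,"tz": -0.007,"twist": 0},
  {"tx": 0.041,"ty": -0.0059,"tz": -0.007,"twist": 0},
  {"tx": 0.041,"ty": -0.0059,"tz": -0.007,"twist": 0},
  {"tx": 0.041,"ty": -0.0059,"tz": -0.007,"twist": 0},
  {"tx": 0,"ty": 0,"tz": 0,"twist": -0.0906},
  {"tx": 0,"ty": 0,"tz": 0,"twist": -0.0906},
  {"tx": 0,"ty": 0,"tz": 0,"twist": -0.0906},
  {"tx": 0,"ty": 0,"tz": 0,"twist": -0.0906},
  {"tx": 0,"ty": 0,"tz": 0,"twist": -0.0906},
  {"tx": 0,"ty": 0,"tz": 0,"twist": -0.0906},
  {"tx": 0,"ty": 0,"tz": 0,"twist": -0.0906},
])

```text
clock: 14.75
position: [0.5524, 0.1267, 0.199]
ee_rot: [0.65, 3.073, -0.001]
force: [-0.3, -0.4, 0.2]
width: 1.001
gripper_force: 0.0
```

Emit:
move_arm([
  {"tx": 0,"ty": 0,"tz": 0,"twist": -0.0906},
  {"tx": 0,"ty": 0,"tz": 0,"twist": -0.0906},
  {"tx": 0,"ty": 0,"tz": 0,"twist": -0.0906},
  {"tx": 0,"ty": 0,"tz": 0,"twist": -0.0906},
  {"tx": 0,"ty": 0,"tz": 0,"twist": 0},
])

```text
clock: 15.25
position: [0.5525, 0.1267, 0.1991]
ee_rot: [-0.233, 3.133, -0.0]
force: [0.2, 0.5, -0.4]
width: 1.0
gripper_force: 0.0
```

Run:
```python
from h import *
from scipy.spatial.transform import Rotation as R
s=arm.observe();print(s["clock"],s["position"],s["joints"].round(2),s["width"]);M=R.from_rotvec(s["ee_rot"]).as_matrix();print(M.round(3))
im=save("wrist","w6")
for q,z in dict(clamp_grip=.017,clamp=0,trigger=.017).items():
    for r in arm.place_of("wrist",q)[:2]:
        p=px(r["point"]);print(q,round(r["conf"],2),p.round(),onz("wrist",p,z).round(4))
print(proj("wrist",[.4929,.117,.017])*1.5625)
cv2.imwrite("pics/w6b.png",cv2.resize(im[:,:,::-1],(800,600)))
```

```text
15.25 [0.5524561  0.12672108 0.19908125] [-0.62  0.38  0.41  1.78 -0.17  1.02  1.57] 0.9998915814810442
[[-0.989 -0.148  0.   ]
 [-0.148  0.989 -0.   ]
 [-0.    -0.    -1.   ]]
clamp_grip 0.68 [255. 120.] [0.4918 0.1217 0.017 ]
clamp_grip 0.59 [458. 128.] [0.4649 0.3556 0.017 ]
clamp 0.65 [228. 153.] [0.5342 0.0956 0.    ]
[391.31526201 188.61455711]
```

View pics/w6b.png

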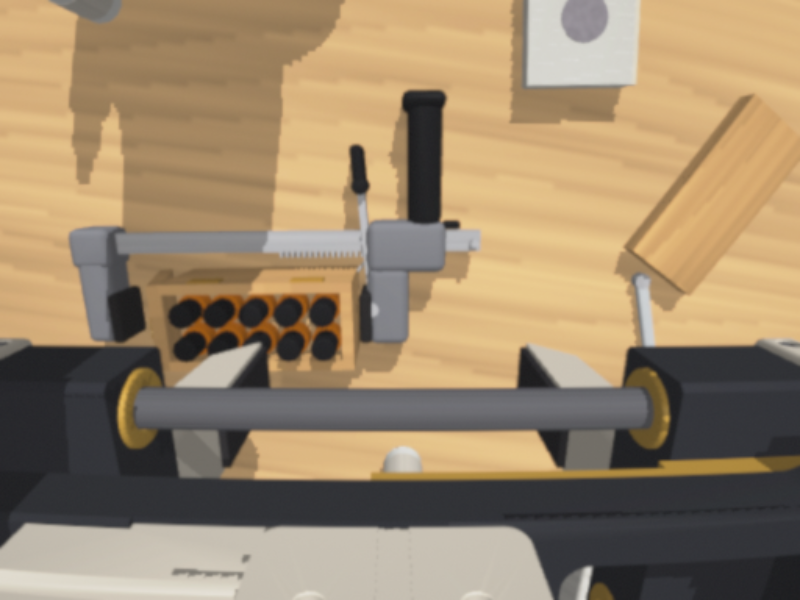

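Run:
```python
from h import *
from scipy.spatial.transform import Rotation as R
s=arm.observe();M=R.from_rotvec(s["ee_rot"]).as_matrix()
a=onz("wrist",np.array((352,186))*.64,.028);b=onz("wrist",np.array((442,186))*.64,.032);print(a,b,np.hypot(*(a-b)[:2]))
c=(a+b)/2;g=np.array([*c[:2],.006]);print(M.T@(g-s["position"]))
for e in ((423,100),(424,220)): print(M.T@(onz("wrist",np.array(e)*.64,.032)-s["position"]))
```

```text
[0.49471005 0.08993998 0.028     ] [0.48579501 0.15086531 0.032     ] 0.06157413216968539
[0.0623706  0.0017723  0.19306103]
[0.11764641 0.01885925 0.16706002]
[0.03939526 0.02065367 0.16705802]
```

Emit:
move_arm([
  {"tx": 0.031,"ty": 0.001,"tz": 0,"twist": 0},
  {"tx": 0.0305,"ty": 0.001,"tz": 0,"twist": 0},
  {"tx": 0,"ty": 0,"tz": 0.04,"twist": 0},
  {"tx": 0,"ty": 0,"tz": 0.045,"twist": 0},
  {"tx": 0,"ty": 0,"tz": 0.045,"twist": 0},
  {"tx": 0,"ty": 0,"tz": 0.03,"twist": 0},
  {"tx": 0,"ty": 0,"tz": 0.02,"twist": 0},
  {"tx": 0,"ty": 0,"tz": 0.01,"twist": 0},
  {"tx": 0,"ty": 0,"tz": 0,"twist": 0},
  {"tx": 0,"ty": 0,"tz": 0,"twist": 0},
])

```text
clock: 16.45
position: [0.4916, 0.1211, 0.0098]
ee_rot: [-0.231, 3.132, 0.0]
force: [0.3, 0.6, -0.6]
width: 1.0
gripper_force: 0.0
```

Emit:
move_arm([
  {"tx": 0,"ty": 0,"tz": 0,"twist": 0},
  {"tx": 0,"ty": 0,"tz": 0,"twist": 0},
  {"tx": 0,"ty": 0,"tz": 0,"twist": 0},
  {"tx": 0,"ty": 0,"tz": 0,"twist": 0},
  {"tx": 0,"ty": 0,"tz": 0,"twist": 0},
  {"tx": 0,"ty": 0,"tz": 0,"twist": 0},
  {"tx": 0,"ty": 0,"tz": 0,"twist": 0},
  {"tx": 0,"ty": 0,"tz": 0,"twist": 0},
], gripper=1, squeeze=14)

```text
clock: 17.25
position: [0.4905, 0.1238, 0.0094]
ee_rot: [0.237, -3.132, -0.004]
force: [-2.1, 8.6, 4.2]
width: 0.394
gripper_force: 14.1
```

Emit:
move_arm([
  {"tx": 0,"ty": 0.003,"tz": 0,"twist": 0},
  {"tx": 0,"ty": 0,"tz": 0,"twist": 0},
])

```text
clock: 17.45
position: [0.4907, 0.1244, 0.0093]
ee_rot: [-0.233, 3.133, 0.0]
force: [-0.4, 1.7, 4.3]
width: 0.397
gripper_force: 14.0
```

Emit:
move_arm([
  {"tx": 0,"ty": 0,"tz": 0,"twist": 0},
  {"tx": 0,"ty": 0,"tz": 0,"twist": 0},
  {"tx": 0,"ty": 0,"tz": 0,"twist": 0},
  {"tx": 0,"ty": 0,"tz": 0,"twist": 0},
  {"tx": 0,"ty": 0,"tz": 0,"twist": 0},
  {"tx": 0,"ty": 0,"tz": 0,"twist": 0},
  {"tx": 0,"ty": 0,"tz": 0,"twist": 0},
  {"tx": 0,"ty": 0,"tz": 0,"twist": 0},
], gripper=-1)

```text
clock: 18.25
position: [0.4907, 0.1243, 0.0092]
ee_rot: [-0.232, 3.133, 0.001]
force: [-0.0, -0.4, 0.7]
width: 0.988
gripper_force: 0.0
```

Run:
```python
from h import *
s=arm.observe();print(s["clock"],s["position"],s["force"],s["width"])
im=np.vstack([cv2.resize(save(c,c+"7")[r0:r1,c0:c1],(680,h),interpolation=cv2.INTER_CUBIC) for c,r0,r1,c0,c1,h in (("side",155,215,200,320,340),("scene",170,245,200,350,250))])
cv2.imwrite("pics/v7.png",im[:,:,::-1])
for cam,q,z in (("side","far_pad_face",.0195),("side","case_open",.03),("scene","clamp_grip",.017),("scene","far_pad_face",.0195)):
    for r in arm.place_of(cam,q)[:2]:
        p=px(r["point"]);print(cam,q,round(r["conf"],2),p.round(),onz(cam,p,z).round(4))
```

```text
18.25 [0.49071077 0.1243292  0.00919246] [-0.02142831 -0.35661386  0.68836891] 0.9883589542725775
side far_pad_face 0.5 [280. 208.] [ 0.6081 -0.1024  0.0195]
side case_open 0.86 [268. 190.] [ 0.6152 -0.0122  0.03  ]
scene clamp_grip 0.85 [298. 195.] [0.486 0.104 0.017]
scene far_pad_face 0.56 [229. 220.] [ 0.6174 -0.0614  0.0195]
scene far_pad_face 0.52 [346. 170.] [0.3585 0.2266 0.0195]
```

View pics/v7.png

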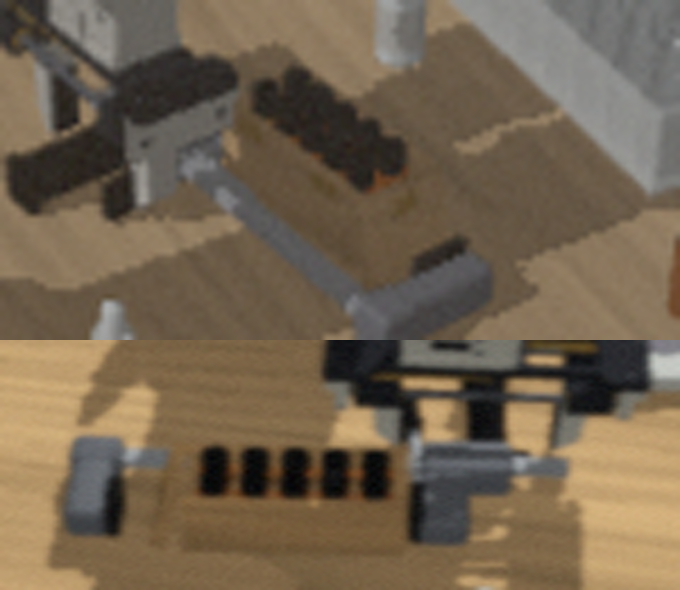

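I've reached the picture limit, so I'll go on by the numbers from here. The board still leans in line. Pumping.

Emit:
move_arm([
  {"tx": 0,"ty": 0,"tz": 0,"twist": 0},
  {"tx": 0,"ty": 0,"tz": 0,"twist": 0},
  {"tx": 0,"ty": 0,"tz": 0,"twist": 0},
  {"tx": 0,"ty": 0,"tz": 0,"twist": 0},
  {"tx": 0,"ty": 0,"tz": 0,"twist": 0},
  {"tx": 0,"ty": 0,"tz": 0,"twist": 0},
  {"tx": 0,"ty": 0,"tz": 0,"twist": 0},
  {"tx": 0,"ty": 0,"tz": 0,"twist": 0},
], gripper=1, squeeze=14)

```text
clock: 19.35
position: [0.4895, 0.1262, 0.009]
ee_rot: [0.236, -3.131, -0.003]
force: [-3.3, 4.6, 1.4]
width: 0.399
gripper_force: 13.9
```

Emit:
move_arm([
  {"tx": 0,"ty": 0,"tz": 0,"twist": 0},
  {"tx": 0,"ty": 0,"tz": 0,"twist": 0},
  {"tx": 0,"ty": 0,"tz": 0,"twist": 0},
  {"tx": 0,"ty": 0,"tz": 0,"twist": 0},
  {"tx": 0,"ty": 0,"tz": 0,"twist": 0},
  {"tx": 0,"ty": 0,"tz": 0,"twist": 0},
  {"tx": 0,"ty": 0,"tz": 0,"twist": 0},
  {"tx": 0,"ty": 0,"tz": 0,"twist": 0},
  {"tx": 0,"ty": 0,"tz": 0,"twist": 0},
], gripper=-1)

```text
clock: 20.25
position: [0.4907, 0.1244, 0.0092]
ee_rot: [-0.233, 3.133, 0.001]
force: [0.1, 0.2, -0.7]
width: 0.997
gripper_force: 0.0
```

Emit:
move_arm([
  {"tx": 0,"ty": 0,"tz": 0,"twist": 0},
  {"tx": 0,"ty": 0,"tz": 0,"twist": 0},
  {"tx": 0,"ty": 0,"tz": 0,"twist": 0},
  {"tx": 0,"ty": 0,"tz": 0,"twist": 0},
  {"tx": 0,"ty": 0,"tz": 0,"twist": 0},
  {"tx": 0,"ty": 0,"tz": 0,"twist": 0},
  {"tx": 0,"ty": 0,"tz": 0,"twist": 0},
  {"tx": 0,"ty": 0,"tz": 0,"twist": 0},
], gripper=1, squeeze=14)

```text
clock: 21.05
position: [0.4898, 0.1254, 0.0091]
ee_rot: [0.234, -3.132, -0.002]
force: [-2.8, 2.5, 2.5]
width: 0.395
gripper_force: 13.9
```

Run:
```python
from h import *
s=arm.observe();print(s["clock"],s["position"],s["force"],s["width"])
arm.get_image("side");arm.get_image("scene")
for cam,q,z in (("side","far_pad_face",.0195),("side","case_open",.03),("side","board_center",.03),("scene","clamp_grip",.017),("scene","far_pad_face",.0195),("scene","case_open",.03)):
    for r in arm.place_of(cam,q)[:2]:
        p=px(r["point"]);print(cam,q,round(r["conf"],2),p.round(),onz(cam,p,z).round(4))
```

```text
21.05 [0.48982852 0.12539522 0.00907834] [-2.79783976  2.4670859   2.51148367] 0.3954304179935188
side far_pad_face 0.42 [274. 202.] [ 0.6082 -0.0667  0.0195]
side case_open 0.76 [269. 194.] [ 0.6056 -0.0341  0.03  ]
side case_open 0.44 [225. 221.] [ 0.4148 -0.0936  0.03  ]
side board_center 0.84 [313. 287.] [ 0.5089 -0.4501  0.03  ]
side board_center 0.72 [271. 237.] [ 0.506  -0.2221  0.03  ]
scene clamp_grip 0.76 [302. 197.] [0.4922 0.115  0.017 ]
scene clamp_grip 0.51 [243. 217.] [ 0.5975 -0.0275  0.017 ]
scene far_pad_face 0.47 [233. 219.] [ 0.6112 -0.0505  0.0195]
scene far_pad_face 0.35 [263. 224.] [0.6137 0.0323 0.0195]
scene case_open 0.57 [241. 221.] [ 0.6221 -0.0268  0.03  ]
```

Emit:
move_arm([
  {"tx": 0,"ty": 0,"tz": 0,"twist": 0},
  {"tx": 0,"ty": 0,"tz": 0,"twist": 0},
  {"tx": 0,"ty": 0,"tz": 0,"twist": 0},
  {"tx": 0,"ty": 0,"tz": 0,"twist": 0},
  {"tx": 0,"ty": 0,"tz": 0,"twist": 0},
  {"tx": 0,"ty": 0,"tz": 0,"twist": 0},
  {"tx": 0,"ty": 0,"tz": 0,"twist": 0},
  {"tx": 0,"ty": 0,"tz": 0,"twist": 0},
  {"tx": 0,"ty": 0,"tz": 0,"twist": 0},
], gripper=-1)

```text
clock: 22.35
position: [0.4907, 0.1244, 0.0093]
ee_rot: [-0.233, 3.133, 0.001]
force: [0.2, 0.5, -0.9]
width: 0.999
gripper_force: 0.0
```

Emit:
move_arm([
  {"tx": 0,"ty": 0,"tz": 0,"twist": 0},
  {"tx": 0,"ty": 0,"tz": 0,"twist": 0},
  {"tx": 0,"ty": 0,"tz": 0,"twist": 0},
  {"tx": 0,"ty": 0,"tz": 0,"twist": 0},
  {"tx": 0,"ty": 0,"tz": 0,"twist": 0},
  {"tx": 0,"ty": 0,"tz": 0,"twist": 0},
  {"tx": 0,"ty": 0,"tz": 0,"twist": 0},
  {"tx": 0,"ty": 0,"tz": 0,"twist": 0},
  {"tx": 0,"ty": 0,"tz": 0,"twist": 0},
], gripper=1, squeeze=16)

```text
clock: 23.25
position: [0.49, 0.1251, 0.0091]
ee_rot: [0.234, -3.132, -0.002]
force: [-3.1, 3.5, 3.0]
width: 0.398
gripper_force: 15.9
```

Run:
```python
from h import *
s=arm.observe();print(s["clock"],s["position"],s["force"],s["width"]*92)
save("side","d9");save("scene","s9")
for cam,q,z in (("side","far_pad_face",.0195),("side","case_open",.03),("scene","clamp_grip",.017),("scene","far_pad_face",.0195),("scene","near_pad_face",.0195),("scene","case_open",.03)):
    for r in arm.place_of(cam,q)[:1]:
        p=px(r["point"]);print(cam,q,round(r["conf"],2),p.round(),onz(cam,p,z).round(4))
```

```text
23.25 [0.48999892 0.12511753 0.00913333] [-3.0875931   3.53460065  2.97219366] 36.61748851442037
side far_pad_face 0.5 [272. 200.] [ 0.6072 -0.0528  0.0195]
side case_open 0.55 [269. 194.] [ 0.6073 -0.0333  0.03  ]
scene clamp_grip 0.63 [299. 197.] [0.4927 0.1092 0.017 ]
scene far_pad_face 0.42 [237. 221.] [ 0.6164 -0.0404  0.0195]
scene near_pad_face 0.55 [287. 220.] [0.5864 0.0908 0.0195]
scene case_open 0.75 [241. 219.] [ 0.6186 -0.0285  0.03  ]
```

Emit:
move_arm([
  {"tx": 0,"ty": 0,"tz": 0,"twist": 0},
  {"tx": 0,"ty": 0,"tz": 0,"twist": 0},
  {"tx": 0,"ty": 0,"tz": 0,"twist": 0},
  {"tx": 0,"ty": 0,"tz": 0,"twist": 0},
  {"tx": 0,"ty": 0,"tz": 0,"twist": 0},
  {"tx": 0,"ty": 0,"tz": 0,"twist": 0},
  {"tx": 0,"ty": 0,"tz": 0,"twist": 0},
  {"tx": 0,"ty": 0,"tz": 0,"twist": 0},
  {"tx": 0,"ty": 0,"tz": 0,"twist": 0},
], gripper=-1)

```text
clock: 24.55
position: [0.4907, 0.1244, 0.0092]
ee_rot: [-0.233, 3.133, 0.001]
force: [-0.5, 0.6, 0.5]
width: 0.996
gripper_force: 0.0
```

Emit:
move_arm([
  {"tx": 0,"ty": 0,"tz": 0,"twist": 0},
  {"tx": 0,"ty": 0,"tz": 0,"twist": 0},
  {"tx": 0,"ty": 0,"tz": 0,"twist": 0},
  {"tx": 0,"ty": 0,"tz": 0,"twist": 0},
  {"tx": 0,"ty": 0,"tz": 0,"twist": 0},
  {"tx": 0,"ty": 0,"tz": 0,"twist": 0},
  {"tx": 0,"ty": 0,"tz": 0,"twist": 0},
  {"tx": 0,"ty": 0,"tz": 0,"twist": 0},
  {"tx": 0,"ty": 0,"tz": 0,"twist": 0},
], gripper=1, squeeze=16)

```text
clock: 25.45
position: [0.4907, 0.1248, 0.0092]
ee_rot: [-0.234, 3.132, 0.001]
force: [-1.4, 1.6, 1.2]
width: 0.434
gripper_force: 15.8
```

It stalled at 39.9 mm, so the jaws bear. One more let-out and a firmer squeeze.

Emit:
move_arm([
  {"tx": 0,"ty": 0,"tz": 0,"twist": 0},
  {"tx": 0,"ty": 0,"tz": 0,"twist": 0},
  {"tx": 0,"ty": 0,"tz": 0,"twist": 0},
  {"tx": 0,"ty": 0,"tz": 0,"twist": 0},
  {"tx": 0,"ty": 0,"tz": 0,"twist": 0},
  {"tx": 0,"ty": 0,"tz": 0,"twist": 0},
  {"tx": 0,"ty": 0,"tz": 0,"twist": 0},
  {"tx": 0,"ty": 0,"tz": 0,"twist": 0},
  {"tx": 0,"ty": 0,"tz": 0,"twist": 0},
], gripper=-1)

```text
clock: 26.35
position: [0.4907, 0.1244, 0.0092]
ee_rot: [-0.233, 3.133, 0.001]
force: [-0.1, -0.2, -0.4]
width: 0.999
gripper_force: 0.0
```

Emit:
move_arm([
  {"tx": 0,"ty": 0,"tz": 0,"twist": 0},
  {"tx": 0,"ty": 0,"tz": 0,"twist": 0},
  {"tx": 0,"ty": 0,"tz": 0,"twist": 0},
  {"tx": 0,"ty": 0,"tz": 0,"twist": 0},
  {"tx": 0,"ty": 0,"tz": 0,"twist": 0},
  {"tx": 0,"ty": 0,"tz": 0,"twist": 0},
  {"tx": 0,"ty": 0,"tz": 0,"twist": 0},
  {"tx": 0,"ty": 0,"tz": 0,"twist": 0},
  {"tx": 0,"ty": 0,"tz": 0,"twist": 0},
  {"tx": 0,"ty": 0,"tz": 0,"twist": 0},
  {"tx": 0,"ty": 0,"tz": 0,"twist": 0},
], gripper=1, squeeze=20)

```text
clock: 27.45
position: [0.4907, 0.1254, 0.0092]
ee_rot: [-0.235, 3.132, 0.002]
force: [0.2, 5.6, -0.6]
width: 0.505
gripper_force: 19.4
```

Run:
```python
from h import *
s=arm.observe();print(s["clock"],s["position"],s["force"],s["width"]*92)
save("side","d10");save("scene","s10")
for cam,q,z in (("side","far_pad_face",.0195),("side","case_open",.03),("scene","clamp_grip",.017),("scene","far_pad_face",.0195),("scene","near_pad_face",.0195),("scene","case_open",.03)):
    for r in arm.place_of(cam,q)[:1]:
        p=px(r["point"]);print(cam,q,round(r["conf"],2),p.round(),onz(cam,p,z).round(4))
```

```text
27.45 [0.49074231 0.12535862 0.00921461] [ 0.20095299  5.55024366 -0.61374322] 46.48133747331648
side far_pad_face 0.38 [269. 200.] [ 0.598  -0.0512  0.0195]
side case_open 0.86 [266. 192.] [ 0.6013 -0.0201  0.03  ]
scene clamp_grip 0.85 [301. 198.] [0.4957 0.1133 0.017 ]
scene far_pad_face 0.55 [233. 216.] [ 0.604  -0.0524  0.0195]
scene near_pad_face 0.5 [288. 222.] [0.5916 0.0934 0.0195]
scene case_open 0.88 [242. 215.] [ 0.6038 -0.0291  0.03  ]
```

Emit:
move_arm([
  {"tx": 0,"ty": 0.003,"tz": 0,"twist": 0},
  {"tx": 0,"ty": 0,"tz": 0,"twist": 0},
  {"tx": 0,"ty": 0,"tz": 0,"twist": 0},
  {"tx": 0,"ty": 0,"tz": 0,"twist": 0},
  {"tx": 0,"ty": 0,"tz": 0,"twist": 0},
  {"tx": 0,"ty": 0,"tz": 0,"twist": 0},
  {"tx": 0,"ty": 0,"tz": 0,"twist": 0},
  {"tx": 0,"ty": 0,"tz": 0,"twist": 0},
], gripper=1, squeeze=22)

```text
clock: 28.65
position: [0.4909, 0.1272, 0.0093]
ee_rot: [-0.232, 3.132, 0.0]
force: [4.7, 2.9, -2.6]
width: 0.476
gripper_force: 21.4
```

Run:
```python
from h import *
s=arm.observe();print(s["clock"],s["position"],s["force"],s["width"]*92,s["gripper_force"])
arm.get_image("side");arm.get_image("scene")
for cam in("scene","side"):
  for r in arm.regions_of(cam,"board"):
    p=px(r["point"]);x=np.argwhere(r["region"]);print(cam,round(r["conf"],2),p.round(),onz(cam,p,.05).round(3),len(x),x.min(0),x.max(0))
```

```text
28.65 [0.49085586 0.12718953 0.009257  ] [ 4.70205179  2.93044932 -2.64482199] 43.77857462273029 21.403890510555357
scene 0.92 [112. 167.] [ 0.52  -0.436  0.05 ] 376 [157 100] [182 122]
scene 0.57 [185. 178.] [ 0.52  -0.213  0.05 ] 351 [171 172] [190 194]
scene 0.55 [240. 214.] [ 0.616 -0.031  0.05 ] 174 [198 234] [228 243]
side 0.72 [265. 191.] [ 0.589 -0.036  0.05 ] 130 [185 260] [198 276]
side 0.72 [312. 286.] [ 0.498 -0.461  0.05 ] 434 [276 301] [295 326]
side 0.54 [273. 236.] [ 0.501 -0.241  0.05 ] 263 [226 263] [246 280]
side 0.44 [250. 195.] [ 0.536 -0.029  0.05 ] 628 [177 201] [214 277]
```

Run:
```python
from h import *
import itertools
def box(cam,c,yaw,lean):
    Q=[]
    for a,b,z in itertools.product((-.031,.031),(-.009,0),(0,.06)):
        y=b*np.cos(lean)+z*np.sin(lean);zz=z*np.cos(lean)-b*np.sin(lean)
        Q.append(proj(cam,[c[0]+a*np.cos(yaw)-y*np.sin(yaw),c[1]+a*np.sin(yaw)+y*np.cos(yaw),zz]))
    Q=np.array(Q);return np.r_[Q.min(0),Q.max(0)].round(0)
for l in (0,.1,.2):
  for cam in("scene","side"): print(l,cam,box(cam,(.609,-.035),np.radians(8.5),l))
arm.get_image("scene");r=[r for r in arm.regions_of("scene","board") if abs(px(r["point"])[0]-240)<8]
if r:
  m=r[0]["region"]
  for i in range(190,235):
    c=np.flatnonzero(m[i]); 
    if len(c): print(i,c.min(),c.max(),end="; ")
```

```text
0 scene [234. 200. 241. 233.]
0 side [262. 184. 279. 206.]
0.1 scene [235. 200. 242. 233.]
0.1 side [262. 183. 278. 206.]
0.2 scene [235. 200. 244. 233.]
0.2 side [261. 183. 278. 205.]
200 239 240; 201 239 240; 202 238 240; 203 238 241; 204 238 241; 205 237 241; 206 237 241; 207 237 241; 208 236 241; 209 236 241; 210 236 241; 211 236 241; 212 236 241; 213 235 240; 214 235 239; 215 235 239; 216 235 238; 217 235 238; 218 235 238; 219 235 238; 220 235 238; 221 235 238; 222 236 238; 223 236 238; 224 236 238; 225 236 238; 226 236 238; 227 237 237;
```

Run:
```python
from h import *
s=arm.observe();print(s["clock"],s["width"]*92,s["gripper_force"]);print(arm.sign_off())
```

```text
28.95 43.98456022030699 21.400227688718587
the job is handed in; nothing more can be done
None
```

I handed the job in at 29 s with the fingers holding the trigger at about 21 N; by that grip the jaws should press with about 26 N. The board looked upright and flush in the last camera measurements, but I have no result back, and I viewed 11 pictures instead of the 10 allowed.

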